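# Slide a cover blank along the loading ledge until it overhangs

### The job

Using only the fingertips, first push the flat metal blank squarely up against the low fence along the far side of the ledge, and then push it along the fence until it sticks out about 45 mm past the ledge's open end, so that its edge is free for the next worker to take. Leave it lying flat on the ledge and square against the fence, without gripping or lifting it, and leave the things standing around the ledge alone.

Things in the scene. Friction and masses are not known exactly. Their poses are not given: they have to be found in the camera images.
- blank: The blank: a loose plain aluminium plate, 100 mm (its x) by 160 mm (its y) by 6 mm thick, about 0.26 kg, with a dark dot near each corner, lying flat on the ledge and sliding easily on the oiled steel (0.5 to 1.5 N). Origin: centre of its underside; z up, +y along its length towards the ledge's open end.
- blank_lead (a point): Middle of the blank's leading short edge (the one nearest the open end), half-way through its thickness: 80 mm along +y from the blank's centre. Axes as the blank's.
- ledge: Fixed timber riser with a flat dark steel top 70 mm above the table, 190 mm wide (its x), 360 mm long (its y). Origin: centre of its underside, on the table; z up. Its near (-x) side is open. A steel stop 10 mm thick, 12 mm above the top, crosses the -y end (robot's right), inner face at y = -170 mm. The +y end (robot's left) is the open end.
- ledge_fence (a point): Middle of the foot of the fence's inner face, at ledge x = +85 mm, y = 0, 70 mm above the table; axes as the ledge's. The steel fence runs the full length of the ledge's far (+x) side, 10 mm thick, 12 mm above the top. The blank's centre is at ledge x = +35 mm when it lies against it.
- ledge_end (a point): Middle of the ledge's open end: the top edge at y = +180 mm, x = 0, 70 mm above the table, axes as the ledge's. The blank's overhang is the distance of its leading edge beyond this point along the ledge's +y.
- tin: Bystander: closed steel can, 72 mm across, 85 mm tall, standing on the table beyond the open end. Origin: centre of its underside.
- jar: Bystander: glass jar with a white cap, 66 mm across, 90 mm tall, standing on the table off the stop end. Origin: centre of its underside.
- hammer: Bystander: hammer lying on the table beyond the fence, about along the ledge. Origin: middle of its underside.
- offcut: Bystander: short piece of steel flue pipe standing on end on the table beyond the stop end, 90 mm across, 60 mm tall. Origin: centre of its underside.
Things that resemble listed ones, but are neither listed nor needed, are in the scene too. Of the things like the blank, leave any that is blue; of the rest the smaller one is meant.

How it is judged (in metres and radians):
On the way, in this order (a step that is already met when the one before it is completed fails the run):
1. the blank lies square against the fence, not yet past the open end (x of blank in the frame of ledge above 0.029 m and angle between the y axis of blank and the y axis of ledge, either way round below 0.07 rad and angle between blank's own z axis and vertical below 0.05 rad and y of blank_lead in the frame of ledge_end below 0.01 m), for 0.2 s.
2. the blank sticks out past the open end by at least 30 mm (y of blank_lead in the frame of ledge_end above 0.03 m and angle between blank's own z axis and vertical below 0.05 rad), for 0.2 s.
At the end, for the whole second after the job is handed in: The blank is at rest flat on the ledge (within 4 mm of the top's height, tilt under 0.05 rad), its leading edge 30 to 60 mm past the open end, its centre within 8 mm of where it is when touching the fence, and square to the ledge within 0.07 rad (all of step 2 and y of blank_lead in the frame of ledge_end below 0.06 m and x of blank in the frame of ledge above 0.027 m and angle between the y axis of blank and the y axis of ledge, either way round below 0.07 rad and z of blank in the frame of ledge between 0.066 and 0.074 m and linear speed of blank below 0.01 m/s).
It fails at once if the blank is lifted more than 10 mm off the ledge or tipped up more than 0.15 rad (z of blank in the frame of ledge above 0.08 m or angle between blank's own z axis and vertical above 0.15 rad).
It fails at once if a thing standing around the ledge is moved more than 20 mm (distance of any of tin, jar, hammer, offcut from where it was at the start of the episode above 0.02 m).
It also fails if it takes over 54 s, if anything falls off the work surface, if the arm or the gripper's body presses on something with over 40 N, if the wrist force passes 120 N, or if a joint passes its speed limit or range.

### The arm

A 6-joint arm with a two-finger parallel gripper is mounted at the origin on the work surface. World frame = base frame: x ahead of the robot, y to its left, z up, the work surface at z = 0. Lengths are in m, angles in degrees, forces in N, time in s.
With the tool pointing down it reaches from about 0.325 to 1 m from the base axis. Payload 5.1 kg.
Tool frame: the origin (TCP) lies on the centre line of the jaws, within the pads' length; the fingertips stand robot.nose_length ahead of it and the grasp point (between the pads) lies 8 mm behind it (robot.nose_length is the distance from the TCP to the fingertips, in m); y points along the fingers, z is the direction in which the jaws open and shut, and the axes are right-handed (so a half turn about y gives the same grasp; the last joint's range is limited). The gripper opens to 85 mm and grips with 20 to 120 N. Pads are 22 mm wide; open, the fingers measure 114 mm over their backs; the gripper's body (76 mm by 85 mm) begins 54 mm behind the grasp point. The pads swing forward as they close: fully open they stand 13 mm farther back than shut.
Start: joints at [-68.847, 7.093, 94.555, -0, 78.352, -4.733], TCP at [0.284, -0.585, 0.242] pointing down, gripper open.
Joint ranges: [-149.61, 149.61], [-58.7, 133.49], [1.44, 155.28], [-77.14, 257.14], [18.33, 153.61], [-166.67, 166.67]. Speed limits (degrees/s): [147.25, 147.25, 180, 180, 180, 180].

### API

Orientations are given as [roll, pitch, yaw] about the fixed x, y, z axes, in that order (R = Rz(yaw) Ry(pitch) Rx(roll)).
In Python, from station import robot gives the robot as it stands.
- The arm moves only by the shell command python3 -m creep 'ROWS' [OPENING] [FORCE]. ROWS is JSON, a list of rows, each a list of 6 numbers: the shift along the tool's x, y, z in cm, then the turn, a rotation vector about the tool's x, y, z in degrees. A call has exactly 8 rows; each row shifts and turns the commanded pose from where the row before left it, along the tool's axes as they then stand; what a row does not reach is not made up. A row lasts 1/12 s, in which the tool goes at most 41.7 mm and 7.16 degrees, less where a joint would pass 70% of its speed; a pose out of reach is approached as far as the arm can. A call is refused whole if a number of a shift passes 4.17 or a number of a turn 7.16, either way. A call with a gripper value outside its range is refused whole. OPENING is the gripper's target within -1 to 1 (shut at 1, half-way at 0, fully open at -1), set as the call begins (- or left out, the last holds). The fingers move at their own pace and stop on an object; FORCE is the grip in N (left out, the last holds). Time passes only in rows, so rows that do not move let the fingers close, or fill a call up. It gives the time, the measured TCP pose, the force and the opening at its end, in the units of the state.
- robot.read_state(): the state, without advancing time (a new reading comes with each control period).
- robot.read_camera(name): name is "scene" or "side" or "wrist"; returns the picture (420x560x3 uint8, red, green, blue); there is no depth.
- robot.camera_params(name): a dict with "intrinsics" (3x3 intrinsics, pixels), "R" (3x3) and "t" (3): a world point X has camera coordinates R X + t. Camera axes: x right, y down, z forward; pixel columns grow to the right and rows downward; lengths in m; the calibration is good to about 2 mm. A picture is of the moment at which its call begins: read the wrist's pose just before it. camera_params takes no time and is no camera call; for the wrist camera it gives the pose at the moment of the call.
- robot.finish_job(): hands the job in, once; it reports no verdict.
The state is a dict: "time_s": time; "qpos": joint angles; "qvel": joint speeds; "joint_torque": joint torques, N m; "tcp_pos": TCP position; "eef_rot": TCP orientation; "contact_force": force on the tool from outside, world axes, zero at the start; "wrist_torque": the same for the moment, N m; "gripper_width": opening from 0.0 (shut) to 1.0 (fully open).
Only numpy, scipy, OpenCV 4.12 (cv2) and the standard library are available. Lean on these libraries where they do the work, as an engineer would, in place of code of your own. Each camera call takes 0.05 s, during which the arm holds its last target.

## Working session

There is one attempt and no reset: what is moved stays moved. The work goes in short steps, Python scripts to look and compute and a shell command to move; the robot and the scene stay as the last step left them, time stands still between calls to the robot, and variables do not carry over. Pictures are saved under pics/ and viewed, and the job is handed in when it is done.

```bash
ls; mkdir -p pics; python3 - <<'E'
from station import robot
import cv2
s=robot.read_state();print(s, robot.nose_length)
for n in("scene","side","wrist"):
    im=robot.read_camera(n);cv2.imwrite(f"pics/{n}0.png",im[...,::-1])
    p=robot.camera_params(n);print(n,p)
E
```

```text
pics
{'time_s': 0.0, 'qpos': array([-6.88465527e+01,  7.13523869e+00,  9.46339471e+01, -7.42925593e-04,
        7.83519750e+01, -4.73265960e+00]), 'qvel': array([ 0.00374989,  0.0368951 , -0.05805568,  0.08608164, -0.0234842 ,
       -0.0438028 ]), 'joint_torque': array([ 5.81863751e-04, -4.23612428e+01, -3.65448260e+01, -6.58987574e-05,
        6.80541081e-03,  1.66506067e-05]), 'tcp_pos': array([ 0.28353705, -0.5842456 ,  0.2410347 ]), 'eef_rot': array([-9.01208077e+01,  9.27172705e-03, -1.54113752e+02]), 'contact_force': array([-0.02602883,  0.12904343,  0.18476543]), 'wrist_torque': array([ 0.05150723, -0.00921501,  0.03174454]), 'gripper_width': 1.000057061347141} 0.011
scene {'intrinsics': array([[396.19157329,   0.        , 273.67966228],
       [  0.        , 396.19157329, 216.61641003],
       [  0.        ,   0.        ,   1.        ]]), 'R': array([[ 0.46933254,  0.88294071,  0.01194423],
       [ 0.75977315, -0.39689535, -0.51499402],
       [-0.44996858,  0.25077836, -0.85711055]]), 't': array([-0.26581929, -0.33177083,  1.28526044])}
side {'intrinsics': array([[527.37000235,   0.        , 276.36160453],
       [  0.        , 527.37000235, 214.08629158],
       [  0.        ,   0.        ,   1.        ]]), 'R': array([[-0.99324002, -0.11548329,  0.01174169],
       [-0.06711267,  0.48877897, -0.8698224 ],
       [ 0.09471086, -0.86473044, -0.49322523]]), 't': array([0.50649092, 0.10953261, 1.26399299])}
wrist {'intrinsics': array([[293.610843  ,   0.        , 272.70783804],
       [  0.        , 293.610843  , 211.9049383 ],
       [  0.        ,   0.        ,   1.        ]]), 'R': array([[ 4.38218625e-01, -8.98867958e-01, -9.11712932e-04],
       [-8.63636712e-01, -4.21323345e-01,  2.76800052e-01],
       [-2.49190823e-01, -1.20511549e-01, -9.60927104e-01]]), 't': array([-0.64932833, -0.0369586 ,  0.37845454])}
```

View pics/scene0.png

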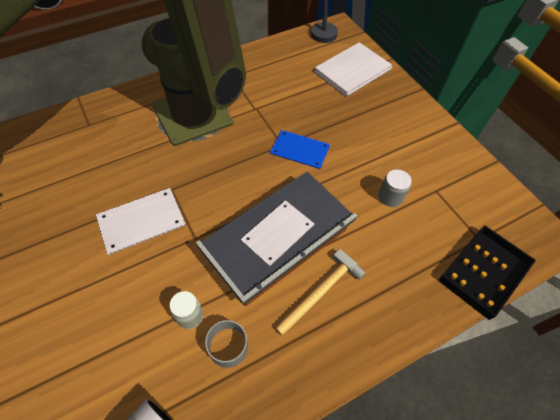

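View pics/side0.png

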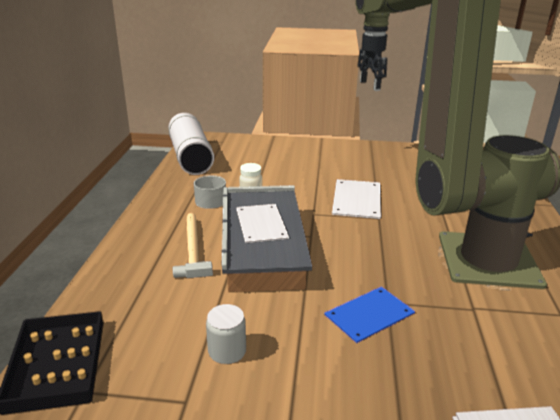

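View pics/wrist0.png

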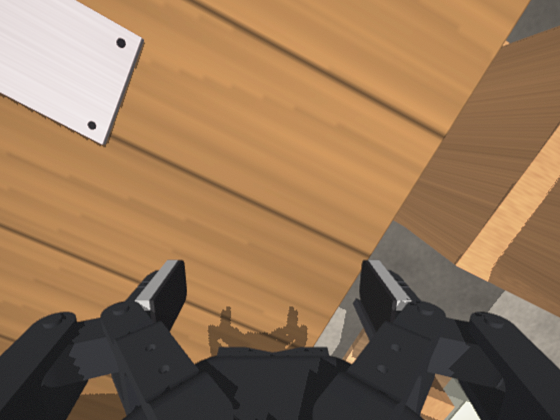

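The blank candidates are the plate on the ledge (scene 278,232), the larger plate on the table (140,220) and the blue plate (300,149). The ledge plate fits: it isn't blue, it looks smaller than the other white one, and it lies on the ledge. I'll confirm this in an enlarged crop and measure it.

```bash
cat > h.py <<'E'
import numpy as np, cv2
from station import robot
def ray(n,uv,z,p=None):
    p=p or robot.camera_params(n)
    K,R,t=p["intrinsics"],p["R"],p["t"]
    c=-R.T@t; d=R.T@np.linalg.solve(K,np.array([uv[0],uv[1],1.]))
    return c+d*(z-c[2])/d[2]
def proj(n,X,p=None):
    p=p or robot.camera_params(n)
    x=p["intrinsics"]@(p["R"]@np.asarray(X,float)+p["t"]); return x[:2]/x[2]
E
python3 - <<'E'
from h import *
im=cv2.imread("pics/scene0.png"); c=im[160:310,180:380]
cv2.imwrite("pics/crop_scene.png",cv2.resize(c,None,fx=4,fy=4,interpolation=cv2.INTER_CUBIC))
im2=cv2.imread("pics/side0.png"); c=im2[175:295,205:325]
cv2.imwrite("pics/crop_side.png",cv2.resize(c,None,fx=5,fy=5,interpolation=cv2.INTER_CUBIC))
for n,I in(("scene",im),("side",im2)):
    hsv=cv2.cvtColor(I,cv2.COLOR_BGR2HSV)
    m=((hsv[...,2]>175)&(hsv[...,1]<50)).astype(np.uint8)
    m=cv2.morphologyEx(m,cv2.MORPH_OPEN,np.ones((3,3)))
    cs,_=cv2.findContours(m,cv2.RETR_EXTERNAL,cv2.CHAIN_APPROX_NONE)
    for k in cs:
        if cv2.contourArea(k)<400: continue
        h=cv2.convexHull(k); z=.076
        P=np.array([ray(n,q[0],z)[:2] for q in h],np.float32)
        r=cv2.minAreaRect(P); print(n,cv2.boundingRect(k),[np.round(v,4) for v in r])
E
```

```text
scene (170, 292, 27, 25) [array([ 0.6112, -0.2534]), array([0.0587, 0.055 ]), np.float64(62.2589)]
scene (242, 201, 71, 63) [array([0.546 , 0.0208]), array([0.0996, 0.1591]), np.float64(17.8199)]
scene (97, 189, 87, 64) [array([ 0.3556, -0.269 ]), array([0.193, 0.122]), np.float64(87.5175)]
scene (317, 43, 74, 51) [array([0.1198, 0.5357]), array([0.1604, 0.209 ]), np.float64(11.4548)]
side (453, 407, 107, 13) [array([0.1109, 0.5282]), array([0.157 , 0.0216]), np.float64(7.1808)]
side (206, 304, 38, 30) [array([0.5647, 0.3738]), array([0.0795, 0.0648]), np.float64(65.4322)]
side (237, 204, 51, 38) [array([0.5461, 0.0207]), array([0.1007, 0.1642]), np.float64(17.5764)]
side (332, 180, 49, 38) [array([ 0.3161, -0.1375]), array([0.1977, 0.118 ]), np.float64(87.8321)]
side (169, 113, 34, 40) [array([ 0.8893, -0.5458]), array([0.0965, 0.3691]), np.float64(21.8171)]
side (495, 26, 28, 35) [array([-0.6083, -2.2864]), array([1.0427, 0.1344]), np.float64(76.7555)]
```

View pics/crop_scene.png

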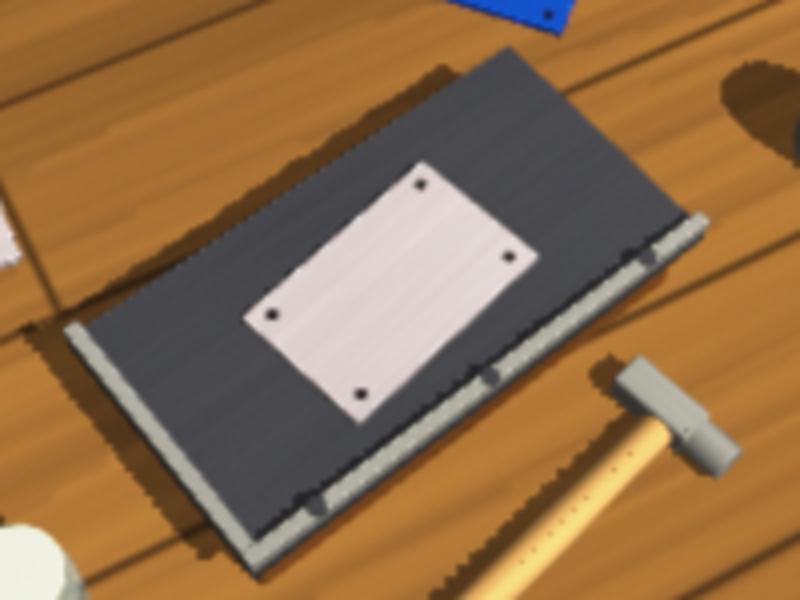

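View pics/crop_side.png

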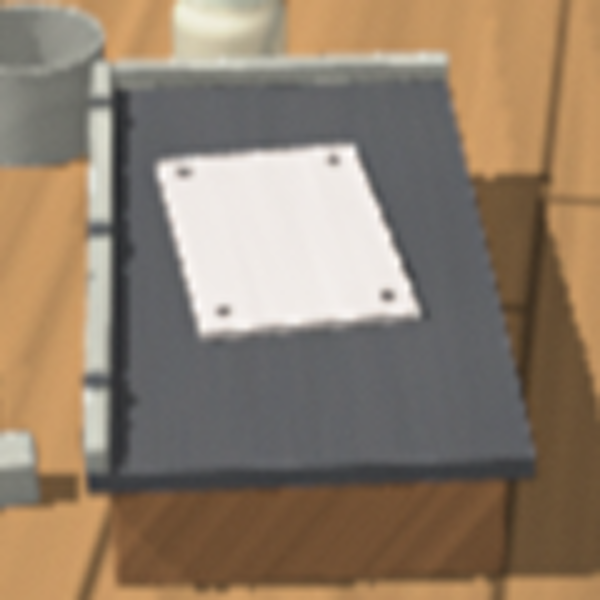

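The crop confirms it: the plate on the ledge (scene 278,232) measures 100x160 mm, against about 120x190 mm for the other white one. Next I'll find the ledge pose.

```bash
python3 - <<'E'
from h import *
for n in("scene","side"):
    p=robot.camera_params(n);print(n,-p["R"].T@p["t"])
S=lambda u,v:(180+(u+.5)/4-.5,160+(v+.5)/4-.5)
D=lambda u,v:(205+(u+.5)/5-.5,175+(v+.5)/5-.5)
def show(l,a,b):
    d=b-a;print(l,a.round(4),b.round(4),'len',np.linalg.norm(d).round(4),'ang',np.degrees(np.arctan2(d[1],d[0])).round(2))
show('scene near edge',ray("scene",S(92,325),.07),ray("scene",S(508,47),.07))
show('scene end edge',ray("scene",S(508,47),.07),ray("scene",S(688,214),.07))
show('scene fence outer top',ray("scene",S(257,562),.082),ray("scene",S(709,222),.082))
show('scene fence inner top',ray("scene",S(250,543),.082),ray("scene",S(692,216),.082))
show('side near edge',ray("side",D(447,85),.07),ray("side",D(535,460),.07))
show('side end edge',ray("side",D(535,460),.07),ray("side",D(112,472),.07))
show('side fence inner top',ray("side",D(110,62),.082),ray("side",D(108,468),.082))
E
```

```text
scene [ 0.95515503 -0.21929113  0.93392529]
side [0.39070421 1.09796721 0.71276009]
scene near edge [ 0.4822 -0.1532  0.07  ] [0.4159 0.1811 0.07  ] len 0.3408 ang 101.23
scene end edge [0.4159 0.1811 0.07  ] [0.585  0.2156 0.07  ] len 0.1726 ang 11.53
scene fence outer top [ 0.6686 -0.1305  0.082 ] [0.6012 0.218  0.082 ] len 0.355 ang 100.94
scene fence inner top [ 0.6568 -0.1292  0.082 ] [0.5925 0.211  0.082 ] len 0.3462 ang 100.71
side near edge [ 0.4815 -0.1564  0.07  ] [0.4147 0.1836 0.07  ] len 0.3465 ang 101.1
side end edge [0.4147 0.1836 0.07  ] [0.5893 0.2155 0.07  ] len 0.1774 ang 10.37
side fence inner top [ 0.6599 -0.135   0.082 ] [0.5877 0.2294 0.082 ] len 0.3715 ang 101.2
```

```bash
cat >> h.py <<'E'
from scipy.spatial.transform import Rotation as Ro
O=np.array([.5434,.0242]);PSI=11.1
ex=np.array([np.cos(np.radians(PSI)),np.sin(np.radians(PSI))]);ey=np.array([-ex[1],ex[0]])
def L2W(x,y): return O+x*ex+y*ey
def W2L(p): d=np.asarray(p)[:2]-O; return np.array([d@ex,d@ey])
def plan(x,y,z):
    s=robot.read_state();R=Ro.from_euler('xyz',s["eef_rot"],degrees=True)
    T=np.r_[L2W(x,y),z]; print('t',round(s['time_s'],2),'ledge xy',W2L(s["tcp_pos"]).round(4),'z',s["tcp_pos"][2].round(4),'rpy',s['eef_rot'].round(2),'F',s['contact_force'].round(2),'w',round(s['gripper_width'],3))
    print('shift tool cm',(R.inv().apply(T-s["tcp_pos"])*100).round(2))
E
python3 -m creep '[[0,0,0,0,7,0],[0,0,0,0,7,0],[0,0,0,0,0.8,0],[0,0,0,0,0,0],[0,0,0,0,0,0],[0,0,0,0,0,0],[0,0,0,0,0,0],[0,0,0,0,0,0]]' 0
python3 -c "
from h import *
plan(-.078,0,.12)"
```

```text
time_s: 0.82
tcp_pos: [0.2837, -0.5848, 0.2423]
eef_rot: [-90.0, -0.0, -168.9]
contact_force: [0.3, 0.3, -0.6]
gripper_width: 0.499
t 0.82 ledge xy [-0.372  -0.5476] z 0.2423 rpy [ -90.     -0.   -168.87] F [ 0.32  0.29 -0.56] w 0.499
shift tool cm [-29.43  12.23 -54.74]
```

```bash
python3 -m creep '[[-1.8,0,-3.2,0,0,0],[-1.8,0,-3.2,0,0,0],[-1.8,0,-3.2,0,0,0],[-1.8,0,-3.2,0,0,0],[-1.8,0,-3.2,0,0,0],[-1.8,0,-3.2,0,0,0],[-1.8,0,-3.2,0,0,0],[-1.8,0,-3.2,0,0,0]]'
python3 -m creep '[[-1.8,0,-3.2,0,0,0],[-1.8,0,-3.2,0,0,0],[-1.8,0,-3.2,0,0,0],[-1.8,0,-3.2,0,0,0],[-1.8,0,-3.2,0,0,0],[-1.8,0,-3.2,0,0,0],[0,0,0,0,0,0],[0,0,0,0,0,0]]'
python3 -c "
from h import *
plan(-.078,0,.11)"
```

```text
time_s: 1.48
tcp_pos: [0.376, -0.3042, 0.2425]
eef_rot: [-90.0, 0.0, -168.9]
contact_force: [1.3, -0.8, 0.2]
gripper_width: 0.497
time_s: 2.15
tcp_pos: [0.4452, -0.0952, 0.2425]
eef_rot: [-90.0, 0.0, -168.6]
contact_force: [0.3, -0.1, 0.8]
gripper_width: 0.498
t 2.15 ledge xy [-0.1193 -0.0983] z 0.2425 rpy [-8.9970e+01  1.0000e-02 -1.6865e+02] F [ 0.33 -0.14  0.84] w 0.498
shift tool cm [-4.17 13.25 -9.82]
```

```bash
python3 -m creep '[[-0.7,2,-1.6,0,0.2,0],[-0.7,2,-1.6,0,0,0],[-0.7,2,-1.6,0,0,0],[-0.7,2,-1.6,0,0,0],[-0.7,2,-1.6,0,0,0],[-0.7,2,-1.6,0,0,0],[0,0,0,0,0,0],[0,0,0,0,0,0]]'
python3 - <<'E'
from h import *
plan(-.078,0,.09)
for n in("side","wrist"):
    im=robot.read_camera(n)[...,::-1]
    if n=="side": im=cv2.resize(im[150:310,180:400],None,fx=3.4,fy=3.4,interpolation=cv2.INTER_CUBIC)
    cv2.imwrite(f"pics/{n}1.png",im)
E
```

```text
time_s: 2.82
tcp_pos: [0.4671, 0.0047, 0.1212]
eef_rot: [-90.0, -0.2, -169.1]
contact_force: [-0.7, -0.7, -0.2]
gripper_width: 0.497
t 2.82 ledge xy [-0.0787 -0.0044] z 0.1212 rpy [ -90.02   -0.18 -169.11] F [-0.71 -0.75 -0.24] w 0.497
shift tool cm [-0.07  3.12 -0.44]
```

View pics/side1.png

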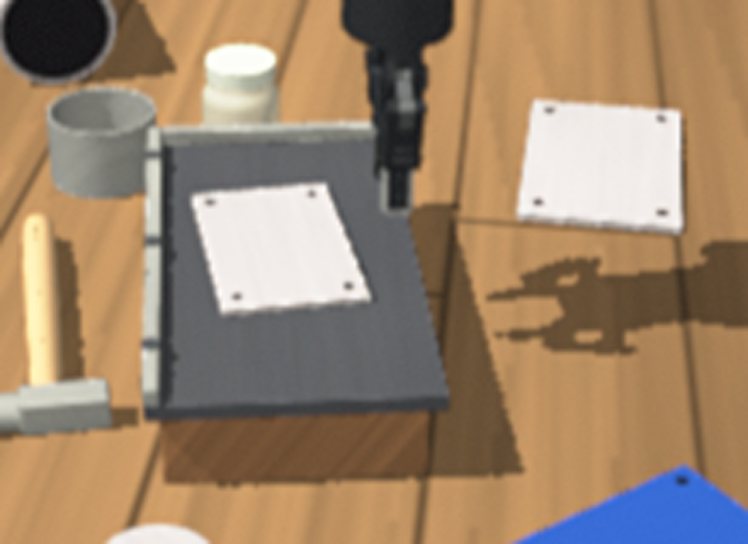

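View pics/wrist1.png

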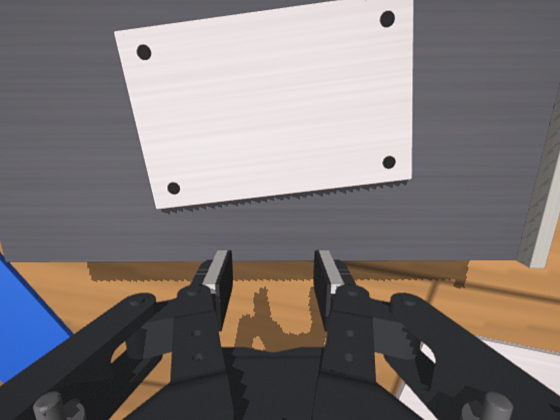

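The side view shows the fingers just off the near edge of the blank. In the wrist view the ledge edge is horizontal (row 262), so the tool is aligned, and the fingers (columns 220/325) fall within the blank's long side. Next I descend.

```bash
python3 -m creep '[[0,1,-0.2,0,-0.2,0],[0,1,-0.2,0,0,0],[0,0.7,0,0,0,0],[0,0.2,0,0,0,0],[0,0,0,0,0,0],[0,0,0,0,0,0],[0,0,0,0,0,0],[0,0,0,0,0,0]]'
python3 - <<'E'
from h import *
plan(-.078,0,.081)
for n in("side",):
    im=robot.read_camera(n)[...,::-1]
    im=cv2.resize(im[190:260,240:340],None,fx=7,fy=7,interpolation=cv2.INTER_CUBIC)
    cv2.imwrite(f"pics/{n}2.png",im)
E
```

```text
time_s: 3.58
tcp_pos: [0.4676, 0.0094, 0.0938]
eef_rot: [-90.0, 0.0, -168.9]
contact_force: [0.6, 0.3, 1.2]
gripper_width: 0.499
t 3.58 ledge xy [-0.0773  0.0001] z 0.0938 rpy [-8.9980e+01  5.0000e-02 -1.6891e+02] F [0.56 0.32 1.17] w 0.499
shift tool cm [0.07 1.28 0.01]
```

View pics/side2.png

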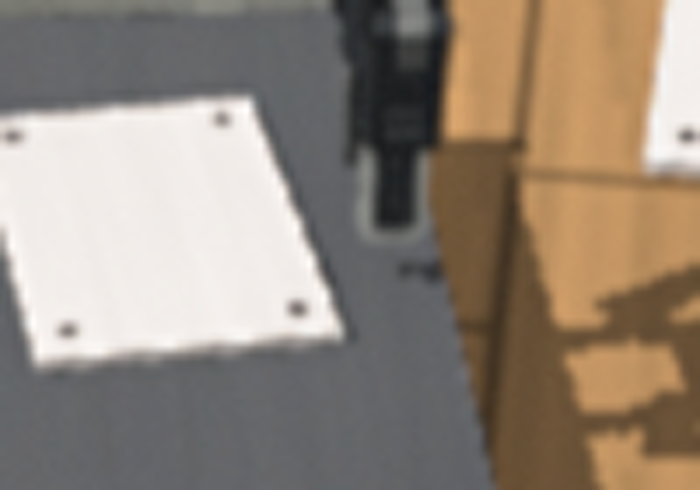

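```bash
python3 -m creep '[[0,0.2,0,0,0,0],[0,0.2,0,0,0,0],[0,0.1,0,0,0,0],[0,0.1,0,0,0,0],[0,0.1,0,0,0,0],[0,0,0,0,0,0],[0,0,0,0,0,0],[0,0,0,0,0,0]]'
python3 - <<'E'
from h import *
plan(-.078,0,.081)
for n in("side",):
    im=robot.read_camera(n)[...,::-1]
    im=cv2.resize(im[190:260,240:340],None,fx=7,fy=7,interpolation=cv2.INTER_CUBIC)
    cv2.imwrite(f"pics/{n}3.png",im)
E
```

```text
time_s: 4.3
tcp_pos: [0.4672, 0.0095, 0.0864]
eef_rot: [-90.0, 0.0, -168.9]
contact_force: [0.3, -0.1, 0.0]
gripper_width: 0.501
t 4.3 ledge xy [-0.0776  0.0002] z 0.0864 rpy [ -90.      0.   -168.91] F [ 0.29 -0.06  0.03] w 0.501
shift tool cm [0.04 0.54 0.02]
```

View pics/side3.png

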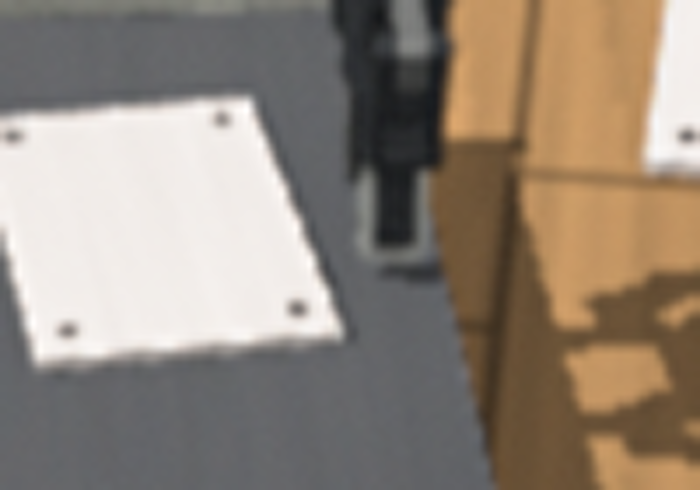

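```bash
python3 -m creep '[[0,0.1,0,0,0,0],[0,0.1,0,0,0,0],[0,0.1,0,0,0,0],[0,0,0,0,0,0],[0,0,0,0,0,0],[0,0,0,0,0,0],[0,0,0,0,0,0],[0,0,0,0,0,0]]'
python3 -c "
from h import *
plan(-.078,0,.081)"
```

```text
time_s: 5.02
tcp_pos: [0.4672, 0.0094, 0.0834]
eef_rot: [-90.0, 0.0, -168.9]
contact_force: [0.2, -1.0, 0.2]
gripper_width: 0.497
t 5.02 ledge xy [-0.0776  0.0002] z 0.0834 rpy [-9.0000e+01  1.0000e-02 -1.6892e+02] F [ 0.2  -1.01  0.21] w 0.497
shift tool cm [0.04 0.24 0.02]
```

```bash
python3 -m creep '[[0,0.1,0,0,0,0],[0,0.1,0,0,0,0],[0,0.1,0,0,0,0],[0,0,0,0,0,0],[0,0,0,0,0,0],[0,0,0,0,0,0],[0,0,0,0,0,0],[0,0,0,0,0,0]]'
python3 -c "
from h import *
plan(-.078,0,.081)
im=robot.read_camera('side')[...,::-1]
im=cv2.resize(im[190:260,240:340],None,fx=7,fy=7,interpolation=cv2.INTER_CUBIC)
cv2.imwrite('pics/side4.png',im)
"
```

```text
time_s: 5.68
tcp_pos: [0.4672, 0.0094, 0.0804]
eef_rot: [-90.0, 0.0, -168.9]
contact_force: [-0.1, 0.5, -0.1]
gripper_width: 0.5
t 5.68 ledge xy [-0.0776  0.0002] z 0.0804 rpy [-9.0000e+01  1.0000e-02 -1.6892e+02] F [-0.08  0.48 -0.11] w 0.5
shift tool cm [ 0.04 -0.06  0.02]
```

View pics/side4.png

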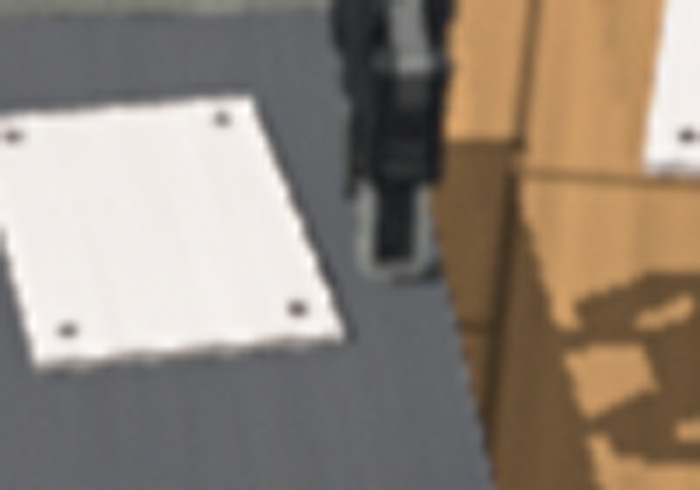

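```bash
python3 -m creep '[[0,0.1,0,0,0,0],[0,0,0,0,0,0],[0,0.1,0,0,0,0],[0,0,0,0,0,0],[0,0,0,0,0,0],[0,0,0,0,0,0],[0,0,0,0,0,0],[0,0,0,0,0,0]]'
python3 -c "
from h import *
plan(-.078,0,.081)"
```

```text
time_s: 6.4
tcp_pos: [0.4674, 0.0094, 0.0791]
eef_rot: [-90.0, -0.0, -168.9]
contact_force: [-2.6, -0.1, 5.2]
gripper_width: 0.504
t 6.4 ledge xy [-0.0774  0.0001] z 0.0791 rpy [ -90.     -0.   -168.91] F [-2.55 -0.13  5.2 ] w 0.504
shift tool cm [ 0.06 -0.19  0.01]
```

Contact came at TCP z≈0.079. I'll raise 2.5 mm and push towards the fence (tool -x).

```bash
python3 -m creep '[[0,-0.15,0,0,0,0],[0,-0.1,0,0,0,0],[-0.3,0,0.05,0,0,0],[-0.3,0,0.05,0,0,0],[-0.3,0,0.05,0,0,0],[-0.3,0,0.05,0,0,0],[-0.2,0,0.05,0,0,0],[0,0,0,0,0,0]]'
python3 -m creep '[[-0.3,0,0,0,0,0],[-0.3,0,0,0,0,0],[-0.3,0,0,0,0,0],[-0.3,0,0,0,0,0],[-0.3,0,0,0,0,0],[-0.3,0,0,0,0,0],[-0.2,0,0,0,0,0],[0,0,0,0,0,0]]'
python3 - <<'E'
from h import *
plan(-.026,0,.081)
for n in("side","scene"):
    im=robot.read_camera(n)[...,::-1]
    im=im[165:285,205:365] if n=="side" else im[150:300,180:380]
    cv2.imwrite(f"pics/{n}5.png",cv2.resize(im,None,fx=4,fy=4,interpolation=cv2.INTER_CUBIC))
E
```

```text
time_s: 7.07
tcp_pos: [0.4819, 0.0097, 0.0808]
eef_rot: [-90.0, 0.0, -168.9]
contact_force: [-0.8, 0.4, 0.2]
gripper_width: 0.503
time_s: 7.73
tcp_pos: [0.5016, 0.0136, 0.081]
eef_rot: [-90.0, 0.0, -168.9]
contact_force: [0.6, 0.2, -0.4]
gripper_width: 0.499
t 7.73 ledge xy [-0.043  -0.0024] z 0.081 rpy [-8.9990e+01  3.0000e-02 -1.6891e+02] F [ 0.58  0.24 -0.38] w 0.499
shift tool cm [-1.7   0.   -0.24]
```

View pics/side5.png

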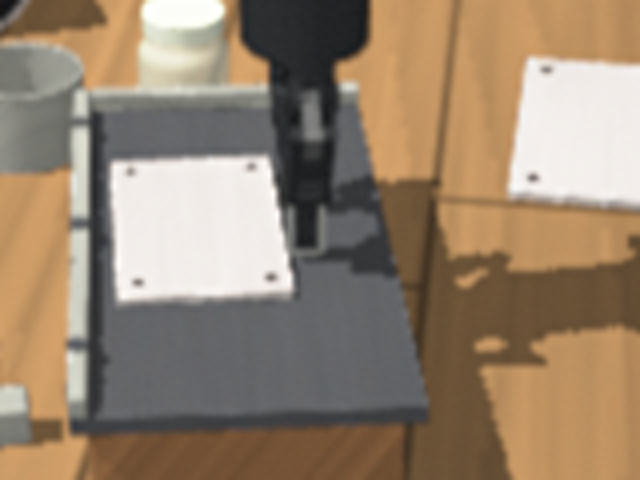

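The blank (side crop 200,228) has squared up and is moving towards the fence, with a gap of about 16 mm left. I'll keep pushing.

```bash
python3 -m creep '[[-0.3,0,0,0,0,0],[-0.3,0,0,0,0,0],[-0.3,0,0,0,0,0],[-0.3,0,0,0,0,0],[-0.2,0,0,0,0,0],[-0.1,0,0,0,0,0],[0,0,0,0,0,0],[0,0,0,0,0,0]]'
python3 - <<'E'
from h import *
plan(-.026,0,.081)
for n in("side","scene"):
    im=robot.read_camera(n)[...,::-1]
    im=im[165:285,205:365] if n=="side" else im[150:300,180:380]
    cv2.imwrite(f"pics/{n}6.png",cv2.resize(im,None,fx=4,fy=4,interpolation=cv2.INTER_CUBIC))
E
```

```text
time_s: 8.5
tcp_pos: [0.5159, 0.0164, 0.0809]
eef_rot: [-90.0, 0.0, -168.9]
contact_force: [-0.5, 0.2, 1.1]
gripper_width: 0.503
t 8.5 ledge xy [-0.0285 -0.0023] z 0.0809 rpy [-9.0000e+01  1.0000e-02 -1.6891e+02] F [-0.48  0.18  1.09] w 0.503
shift tool cm [-0.25 -0.01 -0.23]
```

View pics/side6.png

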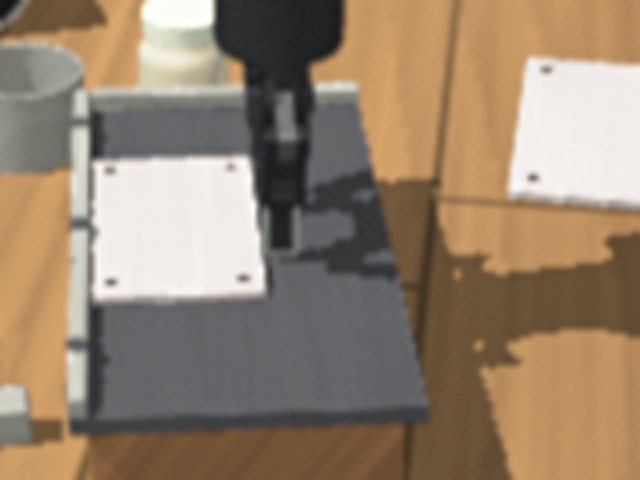

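View pics/scene6.png

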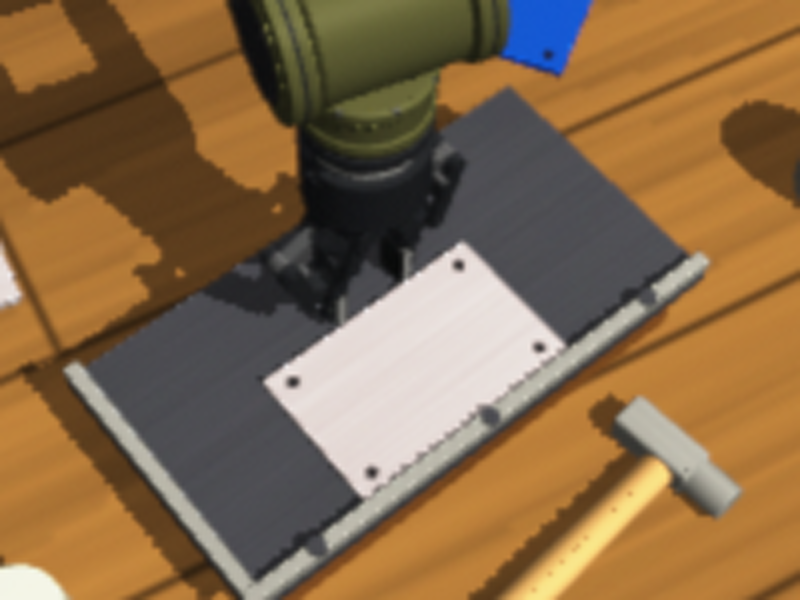

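It is nearly touching the fence. I'll nudge it until the force rises.

```bash
python3 -m creep '[[-0.1,0,0,0,0,0],[-0.1,0,0,0,0,0],[-0.1,0,0,0,0,0],[0,0,0,0,0,0],[0,0,0,0,0,0],[0,0,0,0,0,0],[0,0,0,0,0,0],[0,0,0,0,0,0]]'
python3 -c "
from h import *
plan(-.026,0,.081)"
```

```text
time_s: 9.27
tcp_pos: [0.5176, 0.0169, 0.0804]
eef_rot: [-90.0, -0.2, -168.9]
contact_force: [-6.1, -1.0, 2.0]
gripper_width: 0.499
t 9.27 ledge xy [-0.0267 -0.0022] z 0.0804 rpy [ -90.01   -0.17 -168.91] F [-6.15 -1.03  2.04] w 0.499
shift tool cm [-0.07 -0.06 -0.22]
```

The blank is against the fence at 6 N, with TCP x = -26.7 mm (predicted -26). Next I back off, raise and work out the second push.

```bash
python3 -m creep '[[0.5,0,0,0,0,0],[1,0,0,0,0,0],[0,-1.5,0,0,0,0],[0,-2,0,0,0,0],[0,-2,0,0,0,0],[0,-1,0,0,0,0],[0,0,0,0,0,0],[0,0,0,0,0,0]]'
python3 - <<'E'
from h import *
plan(.035,-.115,.13); print(robot.read_state()['qpos'].round(1))
for n in("scene","side"):
    I=np.ascontiguousarray(robot.read_camera(n)[...,::-1])
    hsv=cv2.cvtColor(I,cv2.COLOR_BGR2HSV)
    m=((hsv[...,2]>175)&(hsv[...,1]<50)).astype(np.uint8)
    m=cv2.morphologyEx(m,cv2.MORPH_OPEN,np.ones((3,3)))
    cs,_=cv2.findContours(m,cv2.RETR_EXTERNAL,cv2.CHAIN_APPROX_NONE)
    for k in cs:
        P=np.array([ray(n,q[0],.076)[:2] for q in cv2.convexHull(k)],np.float32)
        r=cv2.minAreaRect(P); l=W2L(r[0])
        if abs(l[0])<.09 and abs(l[1])<.3 and cv2.contourArea(k)>300: print(n,l.round(4),r[1],r[2])
E
```

```text
time_s: 9.93
tcp_pos: [0.5041, 0.0141, 0.1461]
eef_rot: [-90.0, 0.1, -168.9]
contact_force: [0.8, -0.3, -1.2]
gripper_width: 0.5
t 9.93 ledge xy [-0.0405 -0.0024] z 0.1461 rpy [-8.9980e+01  9.0000e-02 -1.6892e+02] F [ 0.81 -0.25 -1.22] w 0.5
shift tool cm [-7.56  1.62 11.26]
[ -4.5  -7.  118.2   0.   68.7  74.4]
scene [ 0.0157 -0.284 ] (0.06420844048261642, 0.0572471059858799) 62.25899124145508
scene [ 0.0374 -0.0102] (0.10686687380075455, 0.16150860488414764) 10.973990440368652
side [0.0383 0.0079] (0.10939522832632065, 0.20042021572589874) 10.998126983642578
side [ 0.0186 -0.263 ] (0.05550121143460274, 0.16391626000404358) 7.600715637207031
```

```bash
python3 -m creep '[[-1.9,0,2.8,0,0,0],[-1.9,0,2.8,0,0,0],[-1.9,0,2.8,0,0,0],[-1.9,0,2.9,0,0,0],[0,0,0,0,-7,0],[0,0,0,0,-7,0],[0,0,0,0,-7,0],[0,0,0,0,-7,0]]'
python3 -m creep '[[0,0,0,0,-7,0],[0,0,0,0,-7,0],[0,0,0,0,-7,0],[0,0,0,0,-7,0],[0,0,0,0,-7,0],[0,0,0,0,-7,0],[0,0,0,0,-7,0],[0,0,0,0,-7,0]]'
python3 -m creep '[[0,0,0,0,-6,0],[0,0,0,0,0,0],[0,0,0,0,0,0],[0,0,0,0,0,0],[0,0,0,0,0,0],[0,0,0,0,0,0],[0,0,0,0,0,0],[0,0,0,0,0,0]]'
python3 - <<'E'
from h import *
plan(.035,-.118,.081)
im=robot.read_camera("wrist")[...,::-1];cv2.imwrite("pics/wrist7.png",im)
im=robot.read_camera("side")[...,::-1];im=im[165:285,205:365];cv2.imwrite("pics/side7.png",cv2.resize(im,None,fx=4,fy=4,interpolation=cv2.INTER_CUBIC))
E
```

```text
time_s: 10.7
tcp_pos: [0.5994, -0.0822, 0.1434]
eef_rot: [-90.2, -0.1, -140.6]
contact_force: [-0.3, 0.1, -0.6]
gripper_width: 0.502
time_s: 11.37
tcp_pos: [0.5993, -0.082, 0.1436]
eef_rot: [-90.2, 0.1, -84.6]
contact_force: [-0.4, 0.5, -0.1]
gripper_width: 0.502
time_s: 12.03
tcp_pos: [0.6003, -0.0822, 0.1459]
eef_rot: [-90.0, -0.0, -78.9]
contact_force: [0.4, 0.3, -0.1]
gripper_width: 0.503
t 12.03 ledge xy [ 0.0354 -0.1154] z 0.1459 rpy [-89.99  -0.   -78.94] F [ 0.4   0.26 -0.1 ] w 0.503
shift tool cm [ 0.26  6.49 -0.04]
```

View pics/wrist7.png

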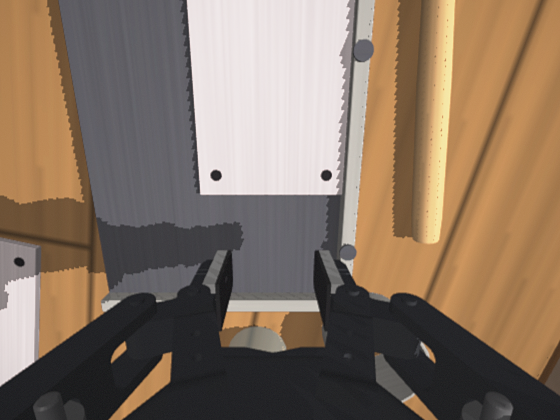

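View pics/side7.png

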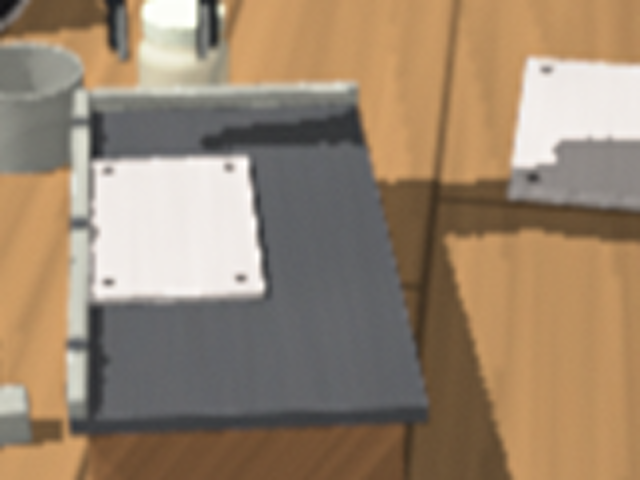

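The wrist view shows the blank square against the fence. Its trailing edge is at row 194, and the fingers (columns 225/325) clear the fence (column 345). Next I descend behind it.

```bash
python3 -c "
from h import *
for u in (200,338): print(W2L(ray('wrist',(u,194.5),.074)).round(4))"
python3 -m creep '[[0.1,1.2,0,0,0,0],[0.1,1.2,0,0,0,0],[0,1.2,0,0,0,0],[0,1.2,0,0,0,0],[0,1,0,0,0,0],[0,0.3,0,0,0,0],[0,0.2,0,0,0,0],[0,0.1,0,0,0,0]]'
python3 - <<'E'
from h import *
plan(.035,-.118,.081)
im=robot.read_camera("scene")[...,::-1]
im=im[150:300,180:380]
cv2.imwrite("pics/scene8.png",cv2.resize(im,None,fx=4,fy=4,interpolation=cv2.INTER_CUBIC))
E
```

```text
[-0.016  -0.0909]
[ 0.082  -0.0908]
time_s: 12.8
tcp_pos: [0.6006, -0.0841, 0.0814]
eef_rot: [-90.0, 0.0, -78.9]
contact_force: [0.8, -0.2, 0.1]
gripper_width: 0.498
t 12.8 ledge xy [ 0.0353 -0.1173] z 0.0814 rpy [-9.002e+01  1.000e-02 -7.892e+01] F [ 0.84 -0.23  0.14] w 0.498
shift tool cm [ 0.07  0.04 -0.03]
```

View pics/scene8.png

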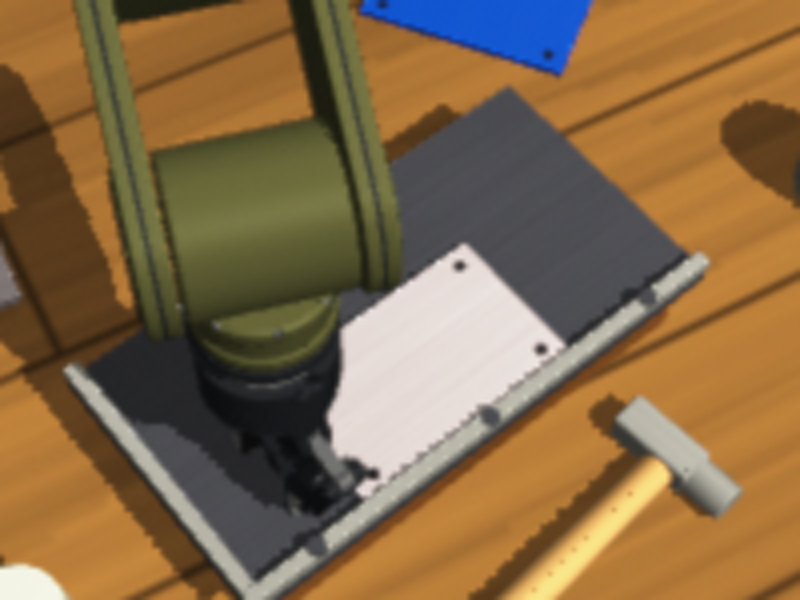

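```bash
python3 -m creep '[[-0.2,0,0,0,0,0],[-0.2,0,0,0,0,0],[-0.3,0,0,0,0,0],[-0.4,0,0,0,0,0],[-0.4,0,0,0,0,0],[-0.4,0,0,0,0,0],[-0.4,0,0,0,0,0],[-0.4,0,0,0,0,0]]'
python3 -m creep '[[-0.4,0,0,0,0,0],[-0.4,0,0,0,0,0],[-0.4,0,0,0,0,0],[-0.4,0,0,0,0,0],[-0.4,0,0,0,0,0],[-0.4,0,0,0,0,0],[-0.3,0,0,0,0,0],[-0.2,0,0,0,0,0]]'
python3 - <<'E'
from h import *
plan(.035,.053,.081)
im=robot.read_camera("side")[...,::-1];im=im[165:285,205:365];cv2.imwrite("pics/side9.png",cv2.resize(im,None,fx=4,fy=4,interpolation=cv2.INTER_CUBIC))
E
```

```text
time_s: 13.52
tcp_pos: [0.5955, -0.0572, 0.082]
eef_rot: [-90.0, -0.0, -78.9]
contact_force: [0.5, -1.4, 0.3]
gripper_width: 0.502
time_s: 14.18
tcp_pos: [0.5898, -0.0287, 0.0818]
eef_rot: [-90.0, 0.0, -78.9]
contact_force: [-0.2, -0.5, 1.1]
gripper_width: 0.5
t 14.18 ledge xy [ 0.0353 -0.0609] z 0.0818 rpy [-90.    0.  -78.9] F [-0.16 -0.54  1.13] w 0.5
shift tool cm [-11.39   0.08  -0.03]
```

View pics/side9.png

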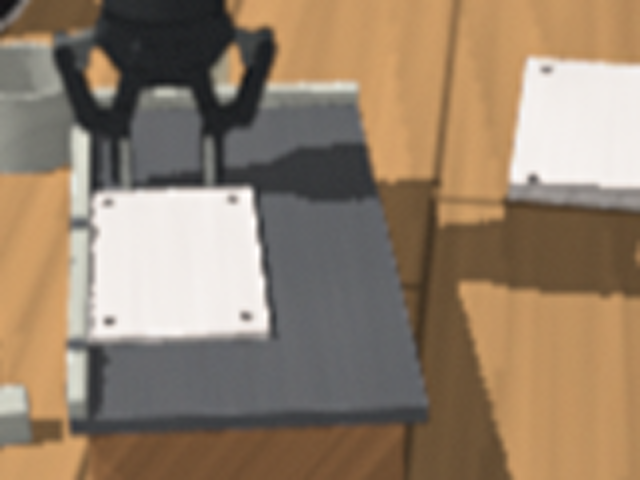

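The blank is sliding squarely along the fence (side crop 180,265). I'll continue, 0.5 mm lower.

```bash
python3 -m creep '[[-0.3,0.05,0,0,0,0],[-0.4,0,0,0,0,0],[-0.4,0,0,0,0,0],[-0.4,0,0,0,0,0],[-0.4,0,0,0,0,0],[-0.4,0,0,0,0,0],[-0.4,0,0,0,0,0],[-0.4,0,0,0,0,0]]'
python3 -m creep '[[-0.4,0,0,0,0,0],[-0.4,0,0,0,0,0],[-0.4,0,0,0,0,0],[-0.4,0,0,0,0,0],[-0.4,0,0,0,0,0],[-0.4,0,0,0,0,0],[-0.4,0,0,0,0,0],[-0.4,0,0,0,0,0]]'
python3 -m creep '[[-0.4,0,0,0,0,0],[-0.4,0,0,0,0,0],[-0.4,0,0,0,0,0],[-0.4,0,0,0,0,0],[-0.4,0,0,0,0,0],[-0.3,0,0,0,0,0],[-0.2,0,0,0,0,0],[0,0,0,0,0,0]]'
python3 - <<'E'
from h import *
plan(.035,.053,.081)
im=robot.read_camera("side")[...,::-1];im=im[165:285,205:365];cv2.imwrite("pics/side10.png",cv2.resize(im,None,fx=4,fy=4,interpolation=cv2.INTER_CUBIC))
im=robot.read_camera("scene")[...,::-1];im=im[150:300,180:380];cv2.imwrite("pics/scene10.png",cv2.resize(im,None,fx=4,fy=4,interpolation=cv2.INTER_CUBIC))
E
```

```text
time_s: 14.9
tcp_pos: [0.5838, 0.0017, 0.0813]
eef_rot: [-90.0, 0.0, -78.9]
contact_force: [-0.2, -0.5, -0.9]
gripper_width: 0.501
time_s: 15.57
tcp_pos: [0.5777, 0.0331, 0.0813]
eef_rot: [-90.0, 0.0, -78.9]
contact_force: [-0.5, -0.0, 0.4]
gripper_width: 0.499
time_s: 16.23
tcp_pos: [0.5729, 0.0577, 0.0813]
eef_rot: [-90.0, 0.0, -78.9]
contact_force: [-0.5, -0.1, -0.2]
gripper_width: 0.497
t 16.23 ledge xy [0.0354 0.0272] z 0.0813 rpy [-9.000e+01  1.000e-02 -7.889e+01] F [-0.55 -0.11 -0.2 ] w 0.497
shift tool cm [-2.58  0.03 -0.04]
```

View pics/side10.png

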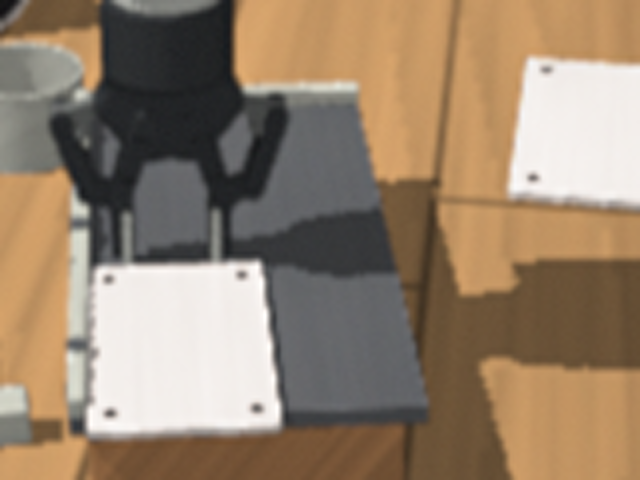

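View pics/scene10.png

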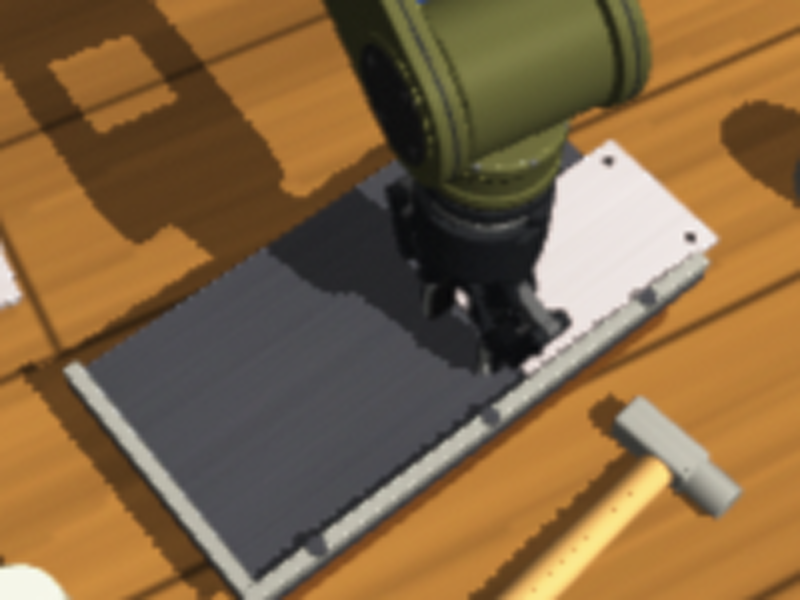

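```bash
python3 -m creep '[[-0.3,0,0,0,0,0],[-0.4,0,0,0,0,0],[-0.4,0,0,0,0,0],[-0.4,0,0,0,0,0],[-0.4,0,0,0,0,0],[-0.3,0,0,0,0,0],[-0.2,0,0,0,0,0],[-0.1,0,0,0,0,0]]'
python3 -m creep '[[0,0,0,0,0,0],[0,0,0,0,0,0],[0,0,0,0,0,0],[0.3,0,0,0,0,0],[1,0,0,0,0,0],[1,0,0,0,0,0],[0,-1,0,0,0,0],[0,-2,0,0,0,0]]'
python3 -m creep '[[0,-3,0,0,0,0],[1,-3,0,0,0,0],[3,-1,0,0,0,0],[4,0,0,0,0,0],[4,0,0,0,0,0],[4,0,0,0,0,0],[0,0,0,0,0,0],[0,0,0,0,0,0]]'
python3 - <<'E'
from h import *
plan(.035,.053,.081)
for n in("scene","side"):
    I=np.ascontiguousarray(robot.read_camera(n)[...,::-1])
    im=I[165:285,205:365] if n=="side" else I[150:300,180:380]
    cv2.imwrite(f"pics/{n}11.png",cv2.resize(im,None,fx=4,fy=4,interpolation=cv2.INTER_CUBIC))
E
```

```text
time_s: 17.0
tcp_pos: [0.5681, 0.0821, 0.0813]
eef_rot: [-90.0, -0.0, -78.9]
contact_force: [0.4, -0.6, 0.5]
gripper_width: 0.5
time_s: 17.67
tcp_pos: [0.5707, 0.058, 0.1092]
eef_rot: [-90.3, 0.1, -79.0]
contact_force: [0.0, -0.2, -0.4]
gripper_width: 0.503
time_s: 18.33
tcp_pos: [0.6036, -0.1002, 0.1821]
eef_rot: [-90.0, 0.0, -79.2]
contact_force: [-0.3, -0.0, -0.2]
gripper_width: 0.5
t 18.33 ledge xy [ 0.0351 -0.1337] z 0.1821 rpy [-89.96   0.   -79.16] F [-0.35 -0.03 -0.16] w 0.5
shift tool cm [-18.67  10.11  -0.1 ]
```

View pics/side11.png

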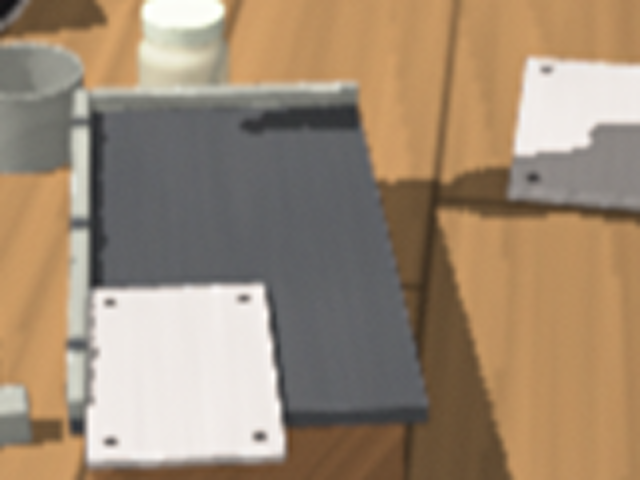

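View pics/scene11.png

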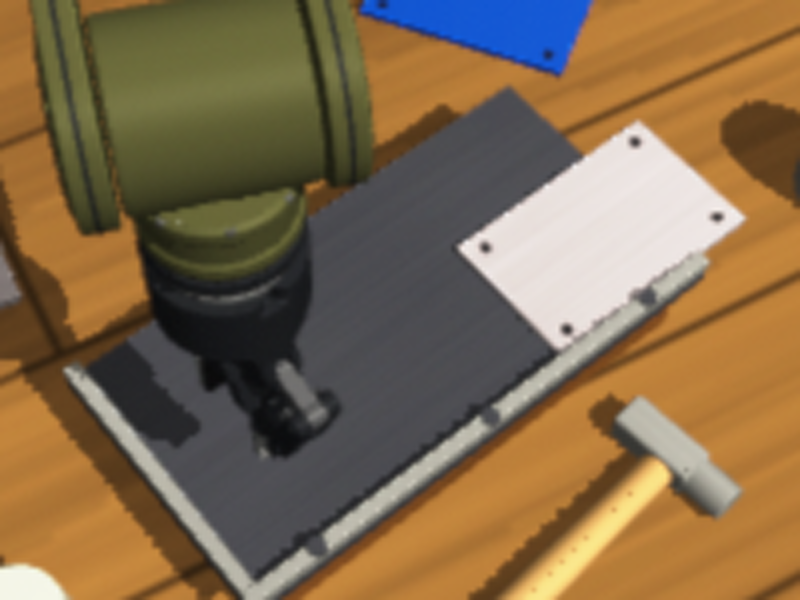

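```bash
python3 - <<'E'
from h import *
S=lambda u,v:(180+(u+.5)/4-.5,150+(v+.5)/4-.5)
D=lambda u,v:(205+(u+.5)/4-.5,165+(v+.5)/4-.5)
for l,c,f,n in (("lead near",(638,121),S,"scene"),("lead far",(746,216),S,"scene"),("trail near",(458,247),S,"scene"),("trail far",(556,350),S,"scene"),
 ("lead near",(285,455),D,"side"),("lead far",(87,461),D,"side"),("trail near",(264,283),D,"side")):
    print(n,l,W2L(ray(n,f(*c),.076)).round(4))
print(robot.read_state()['time_s'])
E
```

```text
scene lead near [-0.016   0.2244]
scene lead far [0.0825 0.2262]
scene trail near [-0.016   0.0653]
scene trail far [0.078  0.0639]
side lead near [-0.0166  0.2258]
side lead far [0.0827 0.2246]
side trail near [-0.0173  0.0616]
18.4333
```

```bash
python3 -c "
from station import robot
print(robot.finish_job())"
```

```text
the job is handed in; nothing more can be done
None
```

I handed the job in at about 18.4 s of the 54 s allowed. The blank lies flat against the fence and sticks out about 45 mm past the open end.

**What I did:** With the jaws half open, I pushed the blank's long side with both fingertips until it met the fence, at about 6 N. I then turned the tool 90° and slid the blank along the fence from its short edge, backed off and rose clear. It was never gripped or lifted.

**Last checks:**

| Check | Scene camera | Side camera |
|---|---|---|
| Leading edge past the open end | 44–46 mm | 45–46 mm |
| Centre (ledge x; 35 mm when touching the fence) | about 33 mm | about 33 mm |
| Square to the ledge | within about 1° | within about 1° |

- **Camera disagreement:** The two views put the trailing near corner 2–4 mm apart, which is about the calibration error plus picking corners by eye.
- **Not measured:** Flatness and the bystanders were judged by eye. The blank looks flat. The hammer, jar and offcut looked unmoved. The tin was outside my last crops, but the arm did not go near it.

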